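# Empty the tipping pot and log the batch

## Robot

A 6-joint arm with a two-finger parallel gripper is mounted at the origin on the work surface. World frame = base frame: x ahead of the robot, y to its left, z up, the work surface at z = 0. Lengths are in mm, angles in rad, forces in N, time in s.
With the tool pointing down it reaches from about 275 to 1000 mm from the base axis. Payload 8.4 kg.
Tool frame: the origin (TCP) lies between the finger pads; the fingertips stand 22 mm ahead of it and the grasp point (between the pads) lies 3 mm ahead of it; z points along the fingers, y is the line along which they close (so a half turn about z gives the same grasp; the last joint's range is limited). The gripper opens to 85 mm and grips with 20 to 120 N. Pads are 22 mm wide; open, the fingers measure 114 mm over their backs; the gripper's body (76 mm by 85 mm) begins 54 mm behind the grasp point. The pads swing forward as they close: fully open they stand 13 mm farther back than shut.
Start: joints at [1.191, 0.353, 1.633, -0, 1.155, -0.002], TCP at [230.547, 580.927, 253.281] pointing down, gripper open.
Joint ranges: [-2.63, 2.63], [-0.92, 2.1], [0.06, 2.66], [-1.3, 4.44], [0, 2.69], [-3.02, 3.02]. Speed limits (rad/s): [2.22, 2.22, 2.79, 3.14, 3.14, 3.14].

## Interface

Orientations are given as [roll, pitch, yaw] about the fixed x, y, z axes, in that order (R = Rz(yaw) Ry(pitch) Rx(roll)).
In Python, from rig import r, grab_frame gives the robot as it stands.
- The arm moves only by the shell command python3 -m inch 'ROWS' [FORCE]. ROWS is JSON, a list of rows, each a list of 7 numbers: the turn, a rotation vector about the tool's x, y, z as a fraction of full scale, then the shift along the tool's x, y, z as a fraction of full scale, then the closure, from 0 (fully open) to 1 (shut). In form: [[rx, ry, rz, dx, dy, dz, fingers], ...]. A call has 1 to 8 rows; each row shifts and turns the commanded pose from where the row before left it, along the tool's axes as they then stand; what a row does not reach is not made up. Full scale, the value 1, is 2.5 cm for a shift and pi rad for a turn. A row lasts 1/12 s, in which the tool goes at most 41.7 mm and 7.16 degrees, less where a joint would pass 70% of its speed; a pose out of reach is approached as far as the arm can. A call with a number of a shift or a turn outside -1 to 1 is refused whole. A call with a gripper value outside its range is refused whole. The fingers move at their own pace and stop on an object; FORCE is the grip in N (left out, the last holds). Time passes only in rows, so rows that do not move let the fingers close. It gives the time, the measured TCP pose, the force, the opening and the grip force at its end, in the units of the state.
- r.sense(): the state, without advancing time (a new reading comes with each control period).
- grab_frame(name): name is "side" or "top" or "wrist"; returns a dict with "pixels" (384x512x3 uint8, red, green, blue), "z_map" (384x512 float32, mm along the optical axis (not along the pixel's ray), 0 where there is no reading), "vertical_fov" (degrees; the focal length in pixels is half the picture's height over the tangent of half this angle, whatever the lens; pixels are square), "cx", "cy" (the principal point, pixels), "cam_to_world" (4x4, takes a point from camera to world coordinates). Camera axes: x right, y down, z forward; pixel columns grow to the right and rows downward; lengths in mm; the calibration is good to about 2 mm. A picture is of the moment at which its call begins.
- r.sign_off(): hands the job in; it is judged then, once.
The state is a dict: "clock": time; "qpos": joint angles; "qvel": joint speeds; "joint_efforts": joint torques, N m; "eef_pos": TCP position; "tcp_rot": TCP orientation; "contact_force": force on the tool from outside, world axes, zero at the start; "wrist_torque": the same for the moment, N m; "opening": opening from 0.0 (shut) to 1.0 (fully open); "grasp_force": force on a finger pad.
Only numpy, scipy, OpenCV 4.12 (cv2) and the standard library are available. Lean on these libraries where they do the work, as an engineer would, in place of code of your own. Each camera call takes 0.05 s, during which the arm holds its last target. There are 200 camera calls.

## Task

Tip the steel pot with its crank until all five aluminium couplings have dropped out into the catch tray below it, then stand the pot upright again with its mouth level. Then log the batch: press the counter's plunger fully down to its stop and let it come back up. Leave everything else on the bench where it is.

Things in the scene. Friction and masses are not known exactly. Their poses are not given: they have to be found in the camera images.
- stand: Fixed tipping station: two grey uprights (176 mm tall, 36 mm wide, centred 84 mm either side of the pot) carry a steel pot on an axle; an open steel catch tray lies between them. Origin on the table below the middle of the axle; +x is the pouring direction, +y runs along the axle to the crank side. Top of the pot, upright: 210 mm above the table.
- axle (a point): Middle of the pot's axle, 160 mm above the table, fixed; axes as the stand's (axle along y). The flared open steel pot turns about it: 100 mm tall (50 mm above and below the axle), outside diameter 92 mm at the bottom, 120 mm at the rim, wall 4 mm.
- pot (a joint): Tilt of the pot in rad: 0 = upright, positive = mouth tipping to the stand's +x, over the tray. Stops at -0.35 and 2.5, so it can be brought back past upright. It stays where it is left (friction 0.15 N m, some 1.7 N at the crank grip). The couplings have all slid out by a tilt of about 2.3.
- handle (a point): Middle of the pot's crank grip, turns with the pot. Grip: pale wooden round bar that revolves freely, 14 mm diameter, parallel to the axle and 90 mm from it, at stand y = 108 to 170 mm (this point: y = 140), on a steel arm at y = 104. At tilt t the arm stands t - 1.2 rad from vertical towards the stand's +x (it swings over the top). Hold or cage it from above.
- tray (a point): Centre of the catch tray's inner floor, 4 mm above the table, 45 mm to the pouring side (+x) of the axle; axes as the stand's. The tray is fixed, inside 262 mm (x) by 142 mm (y), rim 45 mm above the table.
- plunger (a joint): Travel of the batch counter's spring plunger in m: 0 = up, 0.012 = fully down at its stop. The spring resists with 2 N at the top and about 7 N at the stop and pushes it up again when let go.
- plunger_top (a point): Centre of the top face of the plunger's round dark head (30 mm diameter, 8 mm thick), 82 mm above the table when up; moves with it. It stands on the batch counter, a fixed grey block of 66 x 56 x 46 mm with a steel collar (28 mm diameter, 12 mm tall), to the left or to the right of the stand.
- piece0: Bare aluminium stepped collar, 25 mm diameter, 24 mm tall, about 30 g, lying in the pot at the start; origin at the centre of its underside.
- piece1: Bare aluminium clamp block, 18 x 18 x 22 mm, about 30 g, lying in the pot at the start; origin at the centre of its underside.
- piece2: Bare aluminium stepped collar, 25 mm diameter, 24 mm tall, about 30 g, lying in the pot at the start; origin at the centre of its underside.
- piece3: Bare aluminium clamp block, 18 x 18 x 22 mm, about 30 g, lying in the pot at the start; origin at the centre of its underside.
- piece4: Bare aluminium stepped collar, 25 mm diameter, 24 mm tall, about 30 g, lying in the pot at the start; origin at the centre of its underside.
- bottle: Bystander: closed white plastic bottle with a black cap, 60 mm diameter, 130 mm tall, standing upright; to be left alone.
- bowl: Bystander: empty blue plastic bowl, 120 mm across, 50 mm tall; to be left alone.
- screwdriver: Bystander: red-handled screwdriver, lying flat; to be left alone.
- wrench: Bystander: steel wrench, lying flat; to be left alone.
- foot: Bystander: skin-brown prosthetic foot with a steel adapter on top, 170 mm long, 107 mm tall; to be left alone.
- knife: Bystander: closed yellow utility knife, 150 x 28 x 16 mm, lying flat; to be left alone.
- case: Bystander: black plastic case, 90 x 140 x 40 mm; to be left alone.
Not all that is in view belongs to the job. Of the things shaped like the part that bears plunger, the grey one is meant.

How it is judged:
By the outcome, as a careful person would: the job done as asked, in the order asked, and still so for the second after the job is handed in, with the robot touching nothing.
It also fails if it takes over 69 s, if anything falls off the work surface, if the arm or the gripper's body presses on something with over 40 N, if the wrist force passes 120 N, or if a joint passes its speed limit or range.

## Working session

There is one attempt and no reset: what is moved stays moved. The work goes in short steps, Python scripts to look and compute and a shell command to move; the robot and the scene stay as the last step left them, time stands still between calls to the robot, and variables do not carry over. Pictures are saved under pics/ and viewed, at most 10 in all, crops included, and the job is handed in when it is done.

```bash
mkdir -p pics; ls
cat > h.py <<'E'
import numpy as np, cv2
from rig import r, grab_frame
def save(n,f): cv2.imwrite(f'pics/{n}.png',f['pixels'][:,:,::-1])
def pts(f):
    z=f['z_map']; h,w=z.shape; F=h/2/np.tan(np.radians(f['vertical_fov'])/2)
    v,u=np.mgrid[:h,:w]
    P=np.stack([(u-f['cx'])/F*z,(v-f['cy'])/F*z,z,np.ones_like(z)],-1)
    W=(P@np.array(f['cam_to_world']).T)[...,:3]; W[z==0]=np.nan
    return W
E
python3 - <<'E'
from h import *
import pickle
for n in ('top','side'):
    f=grab_frame(n); save(n,f); pickle.dump(f,open(n+'.pkl','wb')); print(n,np.round(f['cam_to_world'],2).tolist(),f['vertical_fov'])
print(r.sense())
E
```

```text
pics
top [[0.01, -1.0, 0.1, 413.7], [-1.0, -0.01, 0.03, -37.9], [-0.02, -0.1, -0.99, 1279.95], [0.0, 0.0, 0.0, 1.0]] 55.47056904721061
side [[0.74, -0.5, 0.45, -305.16], [-0.67, -0.53, 0.52, -933.86], [-0.02, -0.69, -0.73, 1403.65], [0.0, 0.0, 0.0, 1.0]] 42.553485778604
{'clock': 0.1, 'qpos': array([ 1.19060102e+00,  3.53585951e-01,  1.63404119e+00, -1.48041278e-05,
        1.15520784e+00, -2.40598954e-03]), 'qvel': array([-2.78054785e-05, -2.90402402e-03, -1.38935077e-03,  8.47793261e-04,
        2.52490233e-04,  1.29934981e-03]), 'joint_efforts': array([-6.00999647e-05, -6.06354189e+01, -3.42816210e+01, -2.56600595e-05,
        3.89837383e-03,  2.16051416e-05]), 'eef_pos': array([230.40359219, 580.55931001, 252.64027921]), 'tcp_rot': array([-3.14035030e+00,  1.05475032e-05,  2.76380932e+00]), 'contact_force': array([-0.04736939, -0.13341812, -0.45116932]), 'wrist_torque': array([0.0231546 , 0.02669499, 0.02159316]), 'grasp_force': 0.0, 'opening': 0.9985688332780617}
```

View pics/top.png

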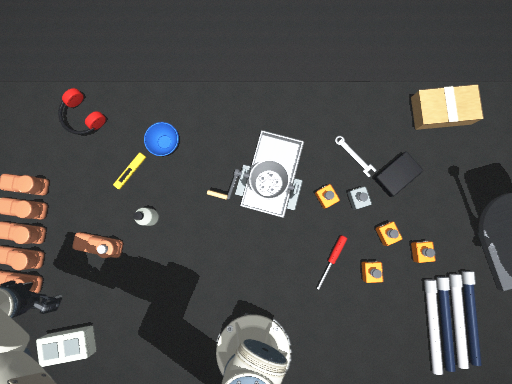

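View pics/side.png

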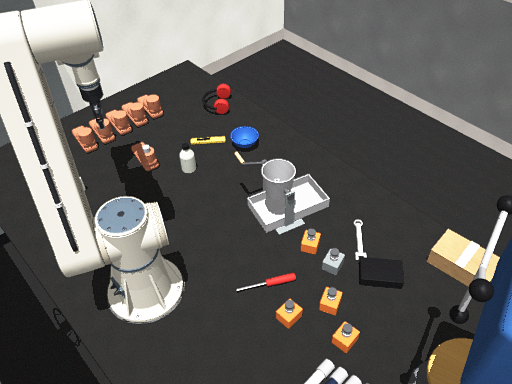

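Top view: the stand is at about (268,182), its tray extends towards (285,140), and the wooden crank grip is at (217,194). The counter-shaped candidates are orange at (328,196), (390,233), (372,272) and (423,251), and grey at (360,197). The grey one matches the description. Next I'll measure it and confirm with a crop.

Run:
```python
from h import *
import pickle
f=pickle.load(open('top.pkl','rb')); W=pts(f); px=f['pixels']; hsv=cv2.cvtColor(px,cv2.COLOR_RGB2HSV)
v,u=np.mgrid[:384,:512]
roi=(u>200)&(u<310)&(v>120)&(v<225)
# table check
print('table z',np.nanmedian(W[20+100:130,330:400,2]))
m=roi&(W[...,2]>36)&(W[...,2]<52)
n,l,s,c=cv2.connectedComponentsWithStats(m.astype(np.uint8))
P=W[m][:,:2].astype(np.float32); print('rim',len(P),cv2.minAreaRect(P), np.round(np.median(W[m],0)))
# pot rim
m=roi&(W[...,2]>203)&(W[...,2]<216); P=W[m][:,:2].astype(np.float32); print('potrim',len(P),cv2.minEnclosingCircle(P),np.median(W[m][:,2]))
m=roi&(W[...,2]>170)&(W[...,2]<181); P=W[m][:,:2]
print('uprights',len(P))
k=cv2.connectedComponentsWithStats(m.astype(np.uint8)); print(k[2],[np.round(np.nanmean(W[k[1]==i],0)) for i in range(1,k[0])])
m=(hsv[...,0]>8)&(hsv[...,0]<30)&(hsv[...,1]>50)&(hsv[...,2]>90)&(u>200)&(u<240)&(v>180)&(v<205)
P=W[m]; print('grip',len(P),np.round(np.nanmedian(P,0)),cv2.minAreaRect(P[:,:2].astype(np.float32)), np.round(np.sort(P[:,2])[::8]))
for (a,b) in [(360,197),(328,196)]:
    q=(abs(u-a)<18)&(abs(v-b)<18)
    for lo,hi in ((76,88),(40,52)):
        m=q&(W[...,2]>lo)&(W[...,2]<hi); P=W[m]; print((a,b),lo,len(P),np.round(np.median(P,0),1),cv2.minAreaRect(P[:,:2].astype(np.float32)))
cv2.imwrite('pics/crop.png',cv2.resize(px[140:240,200:400,::-1],None,fx=4,fy=4,interpolation=cv2.INTER_CUBIC))
```

```text
table z -1.2910039267478624
rim 312 ((603.1212158203125, -59.38307189941406), (165.32057189941406, 270.9981384277344), 75.61915588378906) [622. -59.  43.]
potrim 185 ((559.496826171875, -49.144161224365234), 59.612632751464844) 208.18684807931322
uprights 194
[[     0      0    512    384 196414]
 [   253    164     33     17     56]
 [   239    168      6     12     37]
 [   234    170      5      5     12]
 [   230    177      6     11     28]
 [   252    177      1      7      7]
 [   285    183      1      1      1]
 [   293    182      6     12     39]
 [   285    185      1      1      1]
 [   253    186      1      2      2]
 [   283    187      2      3      3]
 [   255    190      1      1      1]
 [   282    191      1      1      1]
 [   259    194      1      1      1]
 [   266    197      2      1      2]
 [   270    197      2      1      2]
 [   275    196      1      1      1]] [array([596., -55., 175.]), array([580.,  33., 173.]), array([585.,  53., 172.]), array([554.,  59., 175.]), array([560.,   1., 175.]), array([552., -99., 174.]), array([ 536., -131.,  174.]), 
[... 278 characters left out ...]
255859375, 121.49842071533203), (98.19266510009766, 26.613801956176758), 74.73179626464844) [ -3.   1. 192. 195. 196. 197. 198. 199. 200.]
(360, 197) 76 60 [ 520.7 -359.2   80.8] ((520.69921875, -359.30029296875), (25.60719108581543, 26.733051300048828), 49.60408020019531)
(360, 197) 40 234 [ 515.5 -355.    44.5] ((520.693359375, -359.3988342285156), (64.80508422851562, 57.77669906616211), 18.932031631469727)
(328, 196) 76 63 [ 524.8 -248.6   80.8] ((525.4095458984375, -249.36830139160156), (27.718273162841797, 25.293987274169922), 51.14146041870117)
(328, 196) 40 236 [ 524.4 -245.4   44.5] ((525.8257446289062, -249.64834594726562), (65.74443817138672, 56.10188674926758), 30.365070343017578)
```

View pics/crop.png

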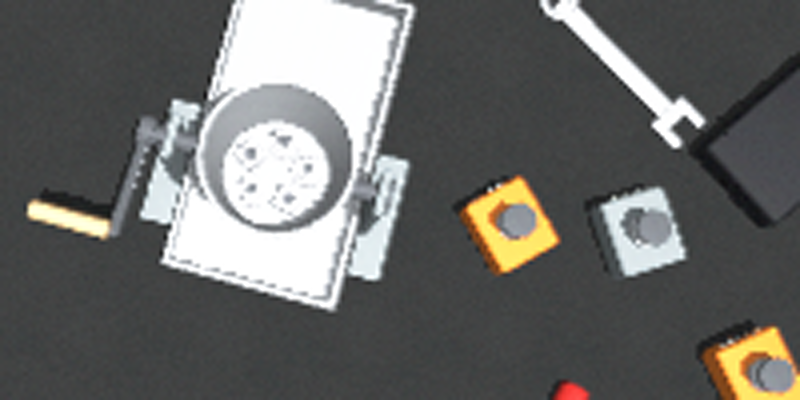

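The crop confirms the grey block at full-image (360,197), which is light grey like the uprights while its neighbours are orange. Its plunger is at about (521,-359,81). The stand origin is about (559.5,-49.3) with yaw -0.257. That predicts the grip at (514,107), and I measured (515,108).

First I'll turn the tool so its y axis lies along stand +x, then travel to a point above the grip.

```bash
python3 -m inch '[[0,0,0.0385,0,0,0,0],[0,0,0.0385,0,0,0,0],[0,0,0.0385,0,0,0,0],[0,0,0.0385,0,0,0,0],[0,0,0.0385,0,0,0,0],[0,0,0.0385,0,0,0,0],[0,0,0.0385,0,0,0,0],[0,0,0.0385,0,0,0,0]]'
python3 -m inch '[[0,0,0.0385,0,0,0,0],[0,0,0.0385,0,0,0,0],[0,0,0.0385,0,0,0,0],[0,0,0.0385,0,0,0,0],[0,0,0,0,0,0,0],[0,0,0,0,0,0,0]]'
python3 -m inch '[[0,0,0,-0.64,0.66,0,0],[0,0,0,-0.64,0.66,0,0],[0,0,0,-0.64,0.66,0,0],[0,0,0,-0.64,0.66,0,0],[0,0,0,-0.64,0.66,0,0],[0,0,0,-0.64,0.66,0,0],[0,0,0,-0.64,0.66,0,0],[0,0,0,-0.64,0.66,0,0]]'
python3 -m inch '[[0,0,0,-0.64,0.66,0,0],[0,0,0,-0.64,0.66,0,0],[0,0,0,-0.64,0.66,0,0],[0,0,0,-0.64,0.66,0,0],[0,0,0,-0.64,0.66,0,0],[0,0,0,-0.64,0.66,0,0],[0,0,0,-0.64,0.66,0,0],[0,0,0,-0.64,0.66,0,0]]'
```

```text
clock: 0.77
eef_pos: [230.5, 580.7, 252.8]
tcp_rot: [-3.141, 0.001, 1.79]
contact_force: [0.6, -0.1, -1.3]
opening: 1.001
grasp_force: 0.0
clock: 1.27
eef_pos: [230.5, 580.7, 253.0]
tcp_rot: [-3.141, 0.001, 1.316]
contact_force: [-0.6, 0.8, 0.3]
opening: 1.005
grasp_force: 0.0
clock: 1.93
eef_pos: [325.9, 422.4, 253.2]
tcp_rot: [-3.142, 0.0, 1.317]
contact_force: [0.2, 0.3, -0.4]
opening: 1.002
grasp_force: 0.0
clock: 2.6
eef_pos: [420.8, 264.9, 253.3]
tcp_rot: [3.142, -0.0, 1.317]
contact_force: [0.5, 0.3, -0.8]
opening: 1.001
grasp_force: 0.0
```

```bash
python3 -m inch '[[0,0,0,-0.72,0.72,0,0],[0,0,0,-0.72,0.72,0,0],[0,0,0,-0.72,0.72,0,0],[0,0,0,-0.72,0.72,0,0],[0,0,0,-0.72,0.72,0,0],[0,0,0,-0.72,0.72,0,0],[0,0,0,-0.72,0.76,0,0],[0,0,0,0,0,0,0]]'
python3 - <<'E'
from h import *
f=grab_frame('wrist'); save('w1',f); W=pts(f); hsv=cv2.cvtColor(f['pixels'],cv2.COLOR_RGB2HSV)
m=(hsv[...,0]>8)&(hsv[...,0]<30)&(hsv[...,1]>50)&(hsv[...,2]>90)&(W[...,2]>180)&(W[...,2]<206)
P=W[m]; rc=cv2.minAreaRect(P[:,:2].astype(np.float32)); print(len(P),np.median(P,0),P[:,2].max(),rc)
s=r.sense(); print(s['eef_pos'],s['qpos'])
E
```

```text
clock: 3.27
eef_pos: [512.9, 108.7, 253.4]
tcp_rot: [3.14, 0.001, 1.315]
contact_force: [-0.3, -0.2, 0.6]
opening: 1.0
grasp_force: 0.0
2372 [515.77032644 111.03597829 199.4206364 ] 202.10047721397106 ((515.024169921875, 107.0257339477539), (63.25278854370117, 13.622186660766602), 74.82495880126953)
[511.76673478 110.14824576 253.19777694] [ 2.09266318e-01  1.95157091e-01  1.84902222e+00 -2.46595116e-04
  1.09727075e+00  4.66737158e-01]
```

View pics/w1.png

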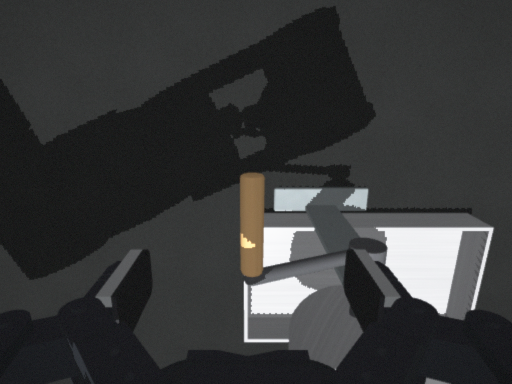

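The wrist view shows the grip upright at about (252,225), between the open fingers, with the crank arm off to the right at (310,265). It measures 63 x 13.6 mm with its top at about 200 mm, as expected. Next I'll centre on it, descend 57 mm and close.

```bash
python3 -m inch '[[0,0,0,-0.06,0.12,0.3,0],[0,0,0,0,0,0.5,0],[0,0,0,0,0,0.5,0],[0,0,0,0,0,0.5,0],[0,0,0,0,0,0.3,0],[0,0,0,0,0,0.2,0],[0,0,0,0,0,0,0],[0,0,0,0,0,0,0]]' 25
python3 -m inch '[[0,0,0,0,0,0,1],[0,0,0,0,0,0,1],[0,0,0,0,0,0,1],[0,0,0,0,0,0,1],[0,0,0,0,0,0,1],[0,0,0,0,0,0,1],[0,0,0,0,0,0,1],[0,0,0,0,0,0,1]]' 25
```

```text
clock: 3.98
eef_pos: [513.4, 109.8, 195.8]
tcp_rot: [-3.141, 0.0, 1.313]
contact_force: [-0.8, -0.4, -0.0]
opening: 1.002
grasp_force: 0.0
clock: 4.65
eef_pos: [514.4, 109.3, 196.1]
tcp_rot: [3.14, -0.0, 1.313]
contact_force: [5.8, -2.1, -1.2]
opening: 0.154
grasp_force: 26.2
```

The grip is held at 13 mm opening with 26 N. Now I'll work out the arc increments.

Run:
```python
import numpy as np
t=np.r_[np.arange(0,1.2,.1),np.arange(1.2,2.41,.06)]
a=t-1.2; dy=np.diff(90*np.sin(a))/25; dz=-np.diff(90*np.cos(a))/25
for i in range(0,len(dy),8): print([[round(p,3),round(q,3)] for p,q in zip(dy[i:i+8].tolist(),dz[i:i+8].tolist())])
```

```text
[[0.147, -0.328], [0.179, -0.312], [0.209, -0.293], [0.237, -0.27], [0.263, -0.245], [0.286, -0.218], [0.307, -0.188], [0.324, -0.157]]
[[0.338, -0.123], [0.349, -0.089], [0.356, -0.054], [0.359, -0.018], [0.216, 0.006], [0.215, 0.019], [0.214, 0.032], [0.211, 0.045]]
[[0.208, 0.058], [0.204, 0.07], [0.2, 0.082], [0.194, 0.094], [0.188, 0.105], [0.182, 0.117], [0.175, 0.127], [0.167, 0.137]]
[[0.158, 0.147], [0.149, 0.156], [0.139, 0.165], [0.129, 0.173], [0.118, 0.181], [0.107, 0.187], [0.096, 0.193], [0.084, 0.199]]
```

```bash
python3 -m inch '[[0,0,0,0,0.147,-0.328,1],[0,0,0,0,0.18,-0.31,1],[0,0,0,0,0.21,-0.29,1],[0,0,0,0,0.237,-0.27,1],[0,0,0,0,0.263,-0.245,1],[0,0,0,0,0.286,-0.218,1],[0,0,0,0,0.307,-0.188,1],[0,0,0,0,0.324,-0.157,1]]'
```

```text
clock: 5.32
eef_pos: [560.8, 97.1, 246.6]
tcp_rot: [-3.14, -0.0, 1.312]
contact_force: [-4.5, 3.4, 4.3]
opening: 0.151
grasp_force: 26.5
```

```bash
python3 -m inch '[[0,0,0,0,0.338,-0.123,1],[0,0,0,0,0.349,-0.089,1],[0,0,0,0,0.356,-0.054,1],[0,0,0,0,0.359,-0.018,1],[0,0,0,0,0.216,0.006,1],[0,0,0,0,0.215,0.019,1],[0,0,0,0,0.214,0.032,1],[0,0,0,0,0.211,0.045,1]]'
python3 -m inch '[[0,0,0,0,0.208,0.058,1],[0,0,0,0,0.204,0.07,1],[0,0,0,0,0.2,0.082,1],[0,0,0,0,0.194,0.094,1],[0,0,0,0,0.188,0.105,1],[0,0,0,0,0.182,0.117,1],[0,0,0,0,0.175,0.127,1],[0,0,0,0,0.167,0.137,1]]'
python3 -m inch '[[0,0,0,0,0.158,0.147,1],[0,0,0,0,0.149,0.156,1],[0,0,0,0,0.139,0.165,1],[0,0,0,0,0.129,0.173,1],[0,0,0,0,0.118,0.181,1],[0,0,0,0,0.107,0.187,1],[0,0,0,0,0.096,0.193,1],[0,0,0,0,0.084,0.199,1]]'
python3 -m inch '[[0,0,0,0,0,0,1],[0,0,0,0,0,0,1],[0,0,0,0,0,0,1],[0,0,0,0,0,0,1],[0,0,0,0,0,0,1],[0,0,0,0,0,0,1],[0,0,0,0,0,0,1],[0,0,0,0,0,0,1]]'
python3 - <<'E'
from h import *
a=grab_frame('top')['pixels'][90:250,200:320,::-1]; b=grab_frame('side')['pixels'][130:250,210:350,::-1]
a=cv2.resize(a,None,fx=3,fy=3,interpolation=cv2.INTER_CUBIC); b=cv2.resize(b,(420,480)[::1],interpolation=cv2.INTER_CUBIC)
cv2.imwrite('pics/tip.png',np.hstack([a,b]))
E
```

```text
clock: 5.98
eef_pos: [616.7, 82.4, 251.9]
tcp_rot: [3.14, -0.001, 1.312]
contact_force: [-1.1, 2.4, 5.2]
opening: 0.15
grasp_force: 26.8
clock: 6.65
eef_pos: [653.8, 72.7, 231.9]
tcp_rot: [3.139, -0.001, 1.312]
contact_force: [1.4, 1.5, 3.9]
opening: 0.153
grasp_force: 26.7
clock: 7.32
eef_pos: [677.5, 66.4, 196.1]
tcp_rot: [3.138, -0.001, 1.312]
contact_force: [5.4, 1.9, 5.0]
opening: 0.153
grasp_force: 26.7
clock: 7.98
eef_pos: [677.5, 66.5, 195.9]
tcp_rot: [3.138, -0.001, 1.313]
contact_force: [8.0, 0.6, 1.2]
opening: 0.148
grasp_force: 26.5
```

View pics/tip.png

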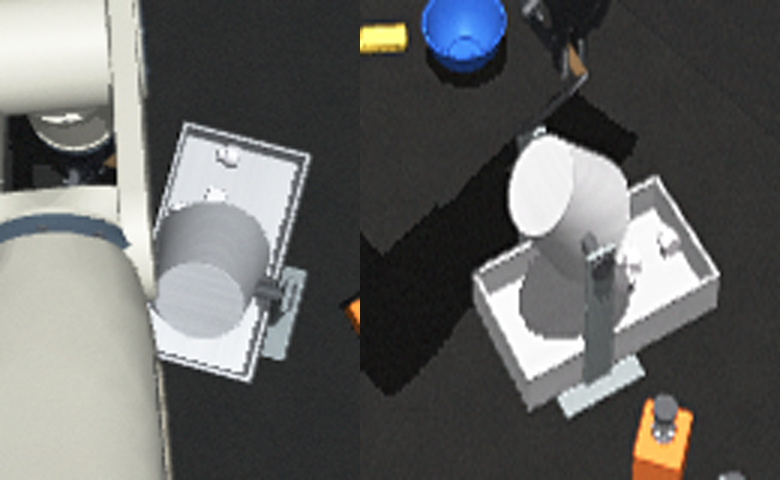

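The pot is tipped to about 2.4 rad. Pieces are visible in the tray in the left (top) crop at (228,155) and (215,193), and in the right (side) crop at (665,240) and (628,262). The pot hides the rest. I'll turn it back along the same arc and then check it.

```bash
python3 -m inch '[[0,0,0,0,-0.147,-0.328,1],[0,0,0,0,-0.18,-0.31,1],[0,0,0,0,-0.21,-0.29,1],[0,0,0,0,-0.237,-0.27,1],[0,0,0,0,-0.263,-0.245,1],[0,0,0,0,-0.286,-0.218,1],[0,0,0,0,-0.307,-0.188,1],[0,0,0,0,-0.324,-0.157,1]]'
python3 -m inch '[[0,0,0,0,-0.338,-0.123,1],[0,0,0,0,-0.349,-0.089,1],[0,0,0,0,-0.356,-0.054,1],[0,0,0,0,-0.359,-0.018,1],[0,0,0,0,-0.359,0.018,1],[0,0,0,0,-0.356,0.054,1],[0,0,0,0,-0.349,0.089,1],[0,0,0,0,-0.338,0.123,1]]'
python3 -m inch '[[0,0,0,0,-0.324,0.157,1],[0,0,0,0,-0.307,0.188,1],[0,0,0,0,-0.286,0.218,1],[0,0,0,0,-0.263,0.245,1],[0,0,0,0,-0.237,0.27,1],[0,0,0,0,-0.21,0.29,1],[0,0,0,0,-0.18,0.31,1],[0,0,0,0,-0.147,0.328,1]]'
python3 -m inch '[[0,0,0,0,0,0,1],[0,0,0,0,0,0,1],[0,0,0,0,0,0,1],[0,0,0,0,0,0,1]]'
cat > level.py <<'E'
from h import *
import pickle
def tilt(f):
    W=pts(f); d=np.hypot(W[...,0]-559.5,W[...,1]+49.3)
    m=(d<64)&(d>52)&(W[...,2]>185)&(W[...,2]<235); P=W[m]
    for _ in range(4):
        c=np.linalg.lstsq(np.c_[P[:,:2]-[559.5,-49.3],np.ones(len(P))],P[:,2],rcond=None)[0]
        e=P[:,2]-np.c_[P[:,:2]-[559.5,-49.3],np.ones(len(P))]@c; P=P[e>-2.5]
    return len(P),round(-(c[0]*.967-c[1]*.254),4),round(c[2],1)
if __name__=='__main__':
    for n in('top','side'):
        f=grab_frame(n); print(n,'start',tilt(pickle.load(open(n+'.pkl','rb'))),'now',tilt(f)); save(n+'2',f)
    a=cv2.imread('pics/top2.png')[120:230,200:320]; b=cv2.imread('pics/side2.png')[130:250,210:350]
    cv2.imwrite('pics/up.png',np.hstack([cv2.resize(a,(400,480),interpolation=2),cv2.resize(b,(400,480),interpolation=2)]))
E
python3 level.py
```

```text
clock: 8.75
eef_pos: [629.9, 78.9, 247.2]
tcp_rot: [3.138, -0.001, 1.312]
contact_force: [4.9, 0.2, 7.4]
opening: 0.148
grasp_force: 26.9
clock: 9.42
eef_pos: [560.4, 97.2, 246.4]
tcp_rot: [3.141, -0.0, 1.312]
contact_force: [-0.1, 2.8, 5.5]
opening: 0.152
grasp_force: 26.8
clock: 10.08
eef_pos: [513.9, 109.4, 195.0]
tcp_rot: [3.139, -0.0, 1.313]
contact_force: [7.3, 1.0, -0.2]
opening: 0.155
grasp_force: 26.3
clock: 10.42
eef_pos: [513.9, 109.4, 194.8]
tcp_rot: [3.141, 0.0, 1.313]
contact_force: [5.6, 1.3, -4.6]
opening: 0.149
grasp_force: 26.0
top start (147, np.float64(0.0217), np.float64(208.7)) now (160, np.float64(-0.0232), np.float64(208.4))
side start (105, np.float64(0.0239), np.float64(210.3)) now (103, np.float64(-0.0267), np.float64(209.6))
```

View pics/up.png

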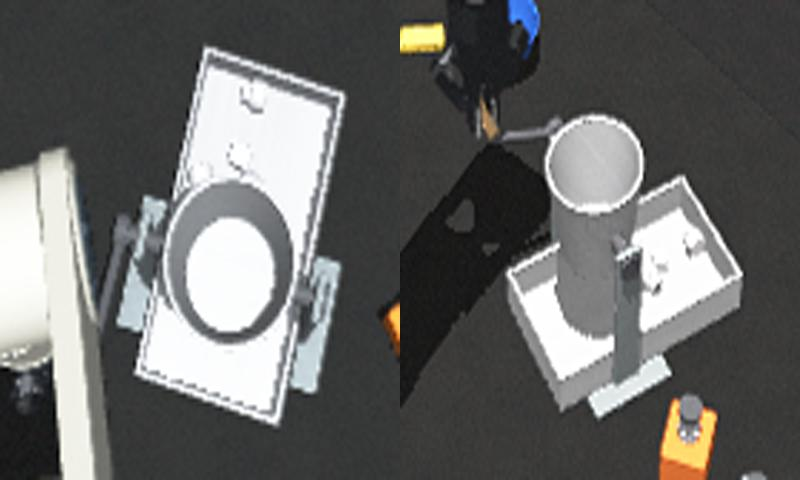

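The pot is upright and empty. Pieces show in the tray at left crop (253,95), (238,155) and (203,172), and none lie outside it. The level check reads about -0.025 rad, against +0.022 at the start. I'll check that fit for bias before correcting.

Run:
```python
from h import *
import pickle
O=np.array([559.5,-49.3]); ax=np.array([.967,-.254]); ay=np.array([.254,.967])
def an(f):
    W=pts(f); D=W[...,:2]-O; x=D@ax; y=D@ay; z=W[...,2]; d=np.hypot(x,y)
    out=[]
    m=(z>36)&(z<50)&(x>-95)&(x<185)&(abs(y)<82)&(abs(y)>68); A=np.c_[x[m],y[m],np.ones(m.sum())]
    out.append(('trayrim',m.sum(),np.round(np.linalg.lstsq(A,z[m],rcond=None)[0],4)))
    m=(abs(z)<8)&(x>-250)&(x<300)&(abs(y)>110)&(abs(y)<300); A=np.c_[x[m],y[m],np.ones(m.sum())]
    out.append(('table',m.sum(),np.round(np.linalg.lstsq(A,z[m],rcond=None)[0],4)))
    th=np.arctan2(y,x); R=[]
    for b in np.arange(-np.pi,np.pi,.3):
        m=(th>=b)&(th<b+.3)&(d>50)&(d<66)&(z>190)&(z<225)
        if m.sum()>2:
            i=np.argsort(z[m])[-3:]; R.append([x[m][i].mean(),y[m][i].mean(),z[m][i].mean()])
    R=np.array(R); A=np.c_[R[:,:2],np.ones(len(R))]; c=np.linalg.lstsq(A,R[:,2],rcond=None)[0]
    out.append(('rim',len(R),np.round(c,4),np.round(np.std(R[:,2]-A@c),2)))
    m=(d<35)&(z>100)&(z<135); 
    if m.sum()>50:
        A=np.c_[x[m],y[m],np.ones(m.sum())]; out.append(('potfloor',m.sum(),np.round(np.linalg.lstsq(A,z[m],rcond=None)[0],4)))
    return out
for n in('top','side'):
    print(n); print(' start',*an(pickle.load(open(n+'.pkl','rb'))),sep='\n  ')
    print(' now',*an(grab_frame(n)),sep='\n  ')
```

```text
top
 start
  ('trayrim', np.int64(190), array([-1.4000e-03,  4.0000e-04,  4.3204e+01]))
  ('table', np.int64(15527), array([-6.000e-04, -1.800e-03, -1.413e+00]))
  ('rim', 21, array([-1.900000e-02,  8.400000e-03,  2.102226e+02]), np.float64(0.76))
  ('potfloor', np.int64(268), array([ 3.01000e-02, -2.69000e-02,  1.19924e+02]))
 now
  ('trayrim', np.int64(194), array([ 7.00000e-04, -5.30000e-03,  4.29026e+01]))
  ('table', np.int64(12451), array([-4.0000e-04, -1.7000e-03, -1.4117e+00]))
  ('rim', 21, array([ 2.360000e-02, -4.200000e-03,  2.098779e+02]), np.float64(0.78))
  ('potfloor', np.int64(368), array([ 3.610000e-02, -1.300000e-03,  1.134301e+02]))
side
 start
  ('trayrim', np.int64(218), array([ 1.00000e-03, -3.70000e-03,  4.24315e+01]))
  ('table', np.int64(9065), array([-0.0003,  0.0003,  0.2276]))
  ('rim', 21, array([-1.910000e-02, -9.000000e-04,  2.116623e+02]), np.float64(1.2))
 now
  ('trayrim', np.int64(204), array([-1.30000e-03, -5.40000e-03,  4.23503e+01]))
  ('table', np.int64(9072), array([-2.00e-04,  0.00e+00,  2.49e-01]))
  ('rim', 21, array([ 2.460000e-02, -1.400000e-02,  2.117009e+02]), np.float64(1.38))
```

The table and tray rim read as level, so the tilt of about -0.025 is real. I'll raise the grip about 2.2 mm along the tangent and recheck.

```bash
python3 -m inch '[[0,0,0,0,0.02,-0.05,1],[0,0,0,0,0.015,-0.04,1],[0,0,0,0,0,0,1],[0,0,0,0,0,0,1],[0,0,0,0,0,0,1],[0,0,0,0,0,0,1]]'; python3 level.py
```

```text
clock: 11.12
eef_pos: [514.8, 109.1, 197.2]
tcp_rot: [3.14, -0.0, 1.312]
contact_force: [6.1, 1.5, -2.8]
opening: 0.153
grasp_force: 26.1
top start (147, np.float64(0.0217), np.float64(208.7)) now (152, np.float64(0.0007), np.float64(208.6))
side start (105, np.float64(0.0239), np.float64(210.3)) now (102, np.float64(-0.0163), np.float64(210.2))
```

Level to within about 0.01 rad. Next I'll release, retreat straight up and recheck.

```bash
python3 -m inch '[[0,0,0,0,0,0,0.8],[0,0,0,0,0,0,0.7],[0,0,0,0,0,0,0.5],[0,0,0,0,0,0,0.2],[0,0,0,0,0,0,0],[0,0,0,0,0,0,0],[0,0,0,0,0,0,0],[0,0,0,0,0,0,0]]'
python3 -m inch '[[0,0,0,0,0,-0.4,0],[0,0,0,0,0,-0.6,0],[0,0,0,0,0,-0.6,0],[0,0,0,0,0,-0.6,0],[0,0,0,0,0,-0.4,0],[0,0,0,0,0,0,0],[0,0,0,0,0,0,0],[0,0,0,0,0,0,0]]'
python3 level.py
python3 - <<'E'
from h import *
f=grab_frame('wrist'); W=pts(f); hsv=cv2.cvtColor(f['pixels'],cv2.COLOR_RGB2HSV)
m=(hsv[...,0]>8)&(hsv[...,0]<30)&(hsv[...,1]>50)&(hsv[...,2]>90)&(W[...,2]>180)&(W[...,2]<206)
P=W[m]; print(len(P),np.median(P,0),np.percentile(P[:,2],95),cv2.minAreaRect(P[:,:2].astype(np.float32)))
E
```

```text
clock: 11.88
eef_pos: [514.2, 109.3, 198.0]
tcp_rot: [-3.142, 0.0, 1.312]
contact_force: [-0.3, 0.3, -0.3]
opening: 1.0
grasp_force: 0.0
clock: 12.55
eef_pos: [513.9, 109.2, 262.4]
tcp_rot: [-3.141, 0.0, 1.312]
contact_force: [0.6, 0.2, 0.2]
opening: 0.997
grasp_force: 0.0
top start (147, np.float64(0.0217), np.float64(208.7)) now (152, np.float64(0.001), np.float64(208.4))
side start (105, np.float64(0.0239), np.float64(210.3)) now (102, np.float64(0.0008), np.float64(210.0))
2101 [515.5293351  111.54518869 198.15435084] 199.81161707623875 ((514.5529174804688, 106.62498474121094), (64.44025421142578, 13.471220016479492), 74.84300231933594)
```

The pot is level at 0.001 rad in both views, and the grip is free. Next I'll shut the fingers, rise and travel above the grey counter.

```bash
python3 -m inch '[[0,0,0,0,0,-0.6,1],[0,0,0,0,0,-0.6,1],[0,0,0,-0.75,0.21,0,1],[0,0,0,-0.75,0.21,0,1],[0,0,0,-0.75,0.21,0,1],[0,0,0,-0.75,0.21,0,1],[0,0,0,-0.75,0.21,0,1],[0,0,0,-0.75,0.21,0,1]]'
python3 -m inch '[[0,0,0,-0.75,0.21,0,1],[0,0,0,-0.75,0.21,0,1],[0,0,0,-0.75,0.21,0,1],[0,0,0,-0.75,0.21,0,1],[0,0,0,-0.75,0.21,0,1],[0,0,0,-0.75,0.21,0,1],[0,0,0,-0.75,0.21,0,1],[0,0,0,-0.75,0.21,0,1]]'
python3 -m inch '[[0,0,0,-0.75,0.21,0,1],[0,0,0,-0.75,0.21,0,1],[0,0,0,-0.75,0.21,0,1],[0,0,0,-0.75,0.21,0,1],[0,0,0,-0.75,0.21,0,1],[0,0,0,-0.75,0.21,0,1],[0,0,0,-0.75,0.21,0,1],[0,0,0,-0.75,0.21,0,1]]'
python3 -m inch '[[0,0,0,-0.75,0.21,0,1],[0,0,0,-0.75,0.21,0,1],[0,0,0,0,0,0.9,1],[0,0,0,0,0,0.9,1],[0,0,0,0,0,0.9,1],[0,0,0,0,0,0.9,1],[0,0,0,0,0,0,1],[0,0,0,0,0,0,1]]'
python3 - <<'E'
from h import *
f=grab_frame('wrist'); save('w2',f); W=pts(f); print(r.sense()['eef_pos'])
m=(W[...,2]>77)&(W[...,2]<87)&(np.hypot(W[...,0]-520.7,W[...,1]+359.2)<40); P=W[m]
print(len(P),np.median(P,0),cv2.minEnclosingCircle(P[:,:2].astype(np.float32)))
f=grab_frame('top'); W=pts(f); x,y,z=W[...,0],W[...,1],W[...,2]
D=W[...,:2]-[559.5,-49.3]; a=D@[.967,-.254]; b=D@[.254,.967]
m=((a>-84)&(a<174)&(abs(b)<69)&(z>14)&(z<42)).astype(np.uint8); k=cv2.connectedComponentsWithStats(m); print(k[2][1:,4],k[3][1:].round())
save('top3',f); A=cv2.imread('pics/top3.png')[110:230,190:310]
cv2.imwrite('pics/chk.png',np.hstack([cv2.resize(cv2.imread('pics/w2.png'),(400,300)),cv2.resize(A,(400,400),interpolation=2)[:300]]))
E
```

```text
clock: 13.37
eef_pos: [515.7, -8.4, 292.3]
tcp_rot: [-3.141, 0.0, 1.313]
contact_force: [0.2, -0.4, -0.4]
opening: 0.006
grasp_force: 0.0
clock: 14.03
eef_pos: [517.9, -164.2, 292.3]
tcp_rot: [-3.14, -0.0, 1.312]
contact_force: [0.9, -0.5, -0.0]
opening: -0.005
grasp_force: 0.0
clock: 14.7
eef_pos: [520.2, -319.9, 292.1]
tcp_rot: [-3.14, -0.0, 1.312]
contact_force: [0.8, 0.5, 1.1]
opening: -0.002
grasp_force: 0.0
clock: 15.37
eef_pos: [520.3, -357.4, 201.6]
tcp_rot: [-3.138, -0.001, 1.312]
contact_force: [-0.2, 0.0, 1.0]
opening: -0.004
grasp_force: 0.0
[ 521.18084809 -358.03496929  203.11941506]
1125 [ 523.46633759 -358.24676165   81.8104749 ] ((522.95361328125, -359.11163330078125), 15.018654823303223)
[43  1 41 30] [[276. 141.]
 [296. 143.]
 [272. 156.]
 [260. 159.]]
```

View pics/chk.png

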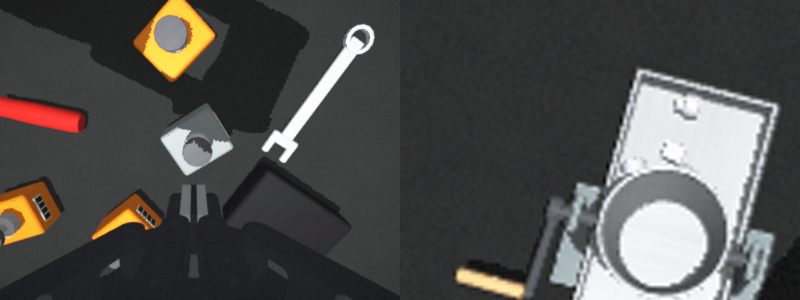

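The left panel shows the grey counter's head just ahead of the fingers at (197,148). It measures (522.5,-359) with its top at 81.8 mm, right below the tool. The right panel shows an empty upright pot, with three pieces visible in the tray and the other two hidden under the pot. Descending to press.

```bash
python3 -m inch '[[0,0,0,-0.02,0.05,0.7,1],[0,0,0,0,0,0.8,1],[0,0,0,0,0,0.8,1],[0,0,0,0,0,0.8,1],[0,0,0,0,0,0.4,1],[0,0,0,0,0,0,1],[0,0,0,0,0,0,1],[0,0,0,0,0,0,1]]'
python3 -m inch '[[0,0,0,0,0,0.15,1],[0,0,0,0,0,0.15,1],[0,0,0,0,0,0.15,1],[0,0,0,0,0,0.15,1],[0,0,0,0,0,0,1],[0,0,0,0,0,0,1]]'
```

```text
clock: 16.13
eef_pos: [523.1, -359.4, 117.2]
tcp_rot: [3.139, 0.001, 1.312]
contact_force: [-0.7, -1.0, -0.3]
opening: -0.001
grasp_force: 0.0
clock: 16.63
eef_pos: [522.3, -358.9, 100.5]
tcp_rot: [3.141, 0.0, 1.312]
contact_force: [0.5, 0.3, 3.9]
opening: -0.002
grasp_force: 1.6
```

```bash
python3 -m inch '[[0,0,0,0,0,0.1,1],[0,0,0,0,0,0.1,1],[0,0,0,0,0,0.1,1],[0,0,0,0,0,0.08,1],[0,0,0,0,0,0,1],[0,0,0,0,0,0,1]]'
```

```text
clock: 17.13
eef_pos: [522.4, -359.0, 92.0]
tcp_rot: [3.141, 0.0, 1.312]
contact_force: [-2.2, 1.6, 13.8]
opening: 0.003
grasp_force: 6.8
```

```bash
python3 -m inch '[[0,0,0,0,0,0.04,1],[0,0,0,0,0,0,1],[0,0,0,0,0,0,1],[0,0,0,0,0,0,1]]'
```

```text
clock: 17.47
eef_pos: [522.5, -359.0, 91.9]
tcp_rot: [3.141, 0.0, 1.312]
contact_force: [-5.1, 2.6, 21.6]
opening: 0.001
grasp_force: 10.9
```

The force rose from 14 to 22 N with no further travel, so the plunger is at its stop. Lifting off.

```bash
python3 -m inch '[[0,0,0,0,0,-0.3,1],[0,0,0,0,0,-0.4,1],[0,0,0,0,0,-0.6,1],[0,0,0,0,0,-0.8,1],[0,0,0,0,0,-0.8,1],[0,0,0,0,0,-0.8,1],[0,0,0,0,0,-0.6,1],[0,0,0,0,0,0,1]]'
python3 -m inch '[[0,0,0,0,0,0,1],[0,0,0,0,0,0,1],[0,0,0,0,0,0,1],[0,0,0,0,0,0,1],[0,0,0,0,0,0,1],[0,0,0,0,0,0,1]]'
python3 level.py
python3 - <<'E'
from h import *
f=grab_frame('wrist'); W=pts(f)
m=(W[...,2]>70)&(W[...,2]<90)&(np.hypot(W[...,0]-522,W[...,1]+359)<12); print('head z',np.median(W[m][:,2]),m.sum())
f=grab_frame('top'); save('fin',f)
E
```

```text
clock: 18.13
eef_pos: [523.3, -359.6, 200.6]
tcp_rot: [3.138, 0.001, 1.312]
contact_force: [1.1, -0.2, 1.3]
opening: -0.001
grasp_force: 0.0
clock: 18.63
eef_pos: [521.9, -358.6, 196.8]
tcp_rot: [-3.141, -0.0, 1.312]
contact_force: [0.4, -0.6, 0.3]
opening: -0.003
grasp_force: 0.0
top start (147, np.float64(0.0217), np.float64(208.7)) now (148, np.float64(0.0045), np.float64(208.4))
side start (105, np.float64(0.0239), np.float64(210.3)) now (100, np.float64(0.0096), np.float64(210.0))
head z 81.92151165422935 764
```

View pics/fin.png

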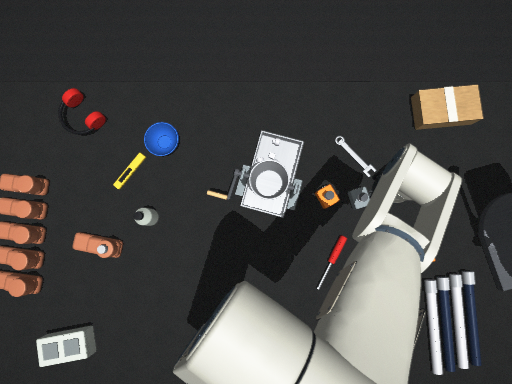

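The final view shows the pot empty and level at (268,180), pieces in the tray, the plunger back up at 81.9 mm, and the visible bystanders where they were. Handing in.

```bash
python3 -c "
from rig import r
print(r.sign_off())"
```

```text
the job is handed in; nothing more can be done
None
```

I emptied the pot into the tray (three couplings seen there; the other two, presumably under the pot, were never in view), stood it level to within about 0.01 rad, pressed the grey counter's plunger to its stop and let it come back up, and handed the job in at about 19 s.

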